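# File the shims by colour, then check the gap with the taper gauge

### The job

Finish the gap check: put the red-tabbed shim, tab up, into the red tray and the blue-tabbed shim into the blue tray, then take the yellow-handled taper gauge out of its wooden stand and slide it, upright and tip down, into the gap between the two upright plates until it is snug against both and drags, pushing the sprung plate back a few millimetres at most. Finish while still holding the gauge there: do not let go of it, and leave the other things on the bench where they stand.

Things in the scene. Friction and masses are not known exactly. Their poses are not given: they have to be found in the camera images.
- shim_red: loose steel shim, 54 x 24 x 6 mm, 60 g, lying flat, with an upright red grip tab on its middle (28 mm along x, 16 mm along y, its top 42 mm above the underside). Origin: centre of the underside; x along the shim, z up. Grip the tab across y from above. May lie on either of the two shim places
- shim_blue: the same shim with a blue tab
- tray_red: fixed red open tray, outside 120 (x) x 96 (y) x 26 mm high, walls and floor 4 mm. Origin: centre of the underside; z up. The trays may be swapped
- tray_blue: the same tray in blue
- gauge: loose taper gauge, 100 g, standing upright. Origin at the centre of its blade tip; z up along the gauge, x along the blade's width, y across its thickness. Steel wedge blade 20 mm wide (x) and 70 mm long, its thickness (y) growing evenly from 3 mm at the tip to 12 mm at 70 mm; then a dark guard 32 x 20 x 5 mm; then a yellow handle 28 mm (x) x 16 mm (y) x 50 mm, from 75 to 125 mm above the tip
- gauge_handle (a point): point on the gauge's axis in the yellow handle, 102 mm above the tip: where to grip; axes as the gauge
- gauge_stand: fixed wooden block, 60 x 50 mm and 76 mm high, with an upright slot 25 (x) x 17 (y) mm in its top, in which the gauge's blade hangs with the guard resting on the top (the tip is then 6 mm above the bench). Origin: centre of the underside, z up
- gap_fixture: fixed gap fixture: grey base 66 (x) x 120 (y) x 12 mm on the bench with two upright parallel plates, each 56 mm wide (along x), 12 mm thick, top at 85 mm, top edges fully rounded (radius 6 mm) as a lead-in. The steel fixed plate belongs to this body and fills y = 0 to +12 mm; the gap lies on its -y side, along x, 73 mm deep from the tops to the base. Origin: on the bench below the middle of the fixed plate's inner face; z up
- fixed_lip (a point): on the plane of the fixed plate's inner face (facing -y), middle of its width, at the height of the plates' tops, 85 mm above the bench; axes as the fixture
- sprung_lip (a point): on the plane of the sprung plate's inner face (facing +y), middle of its width, 85 mm above the bench; the gap's centre line lies midway between the two lip points. The gap at rest is 5 to 7.5 mm and differs from start to start
- pressure_plate (a joint): how far the sprung aluminium plate (56 x 12 x 85 mm, on the -y side of the gap) has been pushed back from its rest, in m: 0 at rest, stop at 0.008. It is pressed towards the gap by springs: it yields at about 3 N and takes 3 N more per mm. The gauge touches both plates when its blade at the lips is as thick as the gap (15 to 35 mm deep); beyond that the plate yields and the drag is about 4 to 8 N, rising by less than 1 N per mm of further depth
- grease_tin: loose bystander, paint tin with greenish lid, 78 mm across, 78 mm high, behind the work; origin at its underside
- adjustable: loose bystander, adjustable spanner lying flat, 42 x 200 x 12 mm
- tape_roll: loose bystander, roll of black tape lying flat, 64 mm across, 20 mm high

How it is judged:
By the outcome, as a careful person would: the job done as asked, in the order asked, and still so for the second after the job is handed in, while the arm keeps its last pose, push and grip.
It also fails if it takes over 72 s, if anything falls off the work surface, if the arm or the gripper's body presses on something with over 40 N, if the wrist force passes 120 N, or if a joint passes its speed limit or range.

### The arm

A 7-joint arm with a two-finger parallel gripper is mounted at the origin on a cart in front of the work surface, level with it; the furniture and walls round the work are solid. World frame = base frame: x ahead of the robot, y to its left, z up, the work surface at z = 0. Lengths are in mm, angles in rad, forces in N, time in s.
With the tool pointing down it reaches from about 425 to 875 mm from the base axis. Payload 8.4 kg.
Tool frame: the origin (TCP) lies between the finger pads; the fingertips stand r.tip_reach ahead of it and the grasp point (between the pads) lies 8 mm behind it (r.tip_reach is the distance from the TCP to the fingertips, in mm); z points along the fingers, y is the direction in which the jaws open and shut (so a half turn about z gives the same grasp; the last joint's range is limited). The gripper opens to 87 mm and grips with 3 to 60 N. Pads are 19 mm wide; open, the fingers measure 117 mm over their backs; the gripper's body (75 mm by 190 mm) begins 51 mm behind the grasp point.
Start: joints at [-1.422, 0.333, 0.04, 1.465, -0.013, 1.343, -0.059], TCP at [159.43, 630.116, 233.546] pointing down, gripper open.
Joint ranges: [-2.58, 2.58], [-0.38, 2.09], [-1.3, 1.39], [0.25, 2.4], [-1.5, 4.64], [0.08, 2.09], [-2.65, 2.65]. Speed limits (rad/s): [2.22, 2.22, 2.79, 2.79, 3.14, 3.14, 3.14].

### API

Orientations are given as a 3x3 rotation matrix whose columns are the frame's x, y, z axes.
In Python, from rig import r gives the robot as it stands. The module is installed in compiled form; this text tells all that it offers.
- The arm moves only by the tool move_arm, never from a script. Its argument "rows" is a list of rows, each a list of 3 entries, a list of its own where there are three numbers: the turn, a rotation vector about the tool's x, y, z in units of 5 degrees (1.0 is 5 degrees), then the shift along the tool's x, y, z in units of 30 mm (1.0 is 30 mm), then the opening, from -1 (shut) to 1 (fully open), so that 0 is half open. A call has 1 to 12 rows; each row is the pose to reach, as a shift and turn from the pose commanded when the call began, along the tool's axes at that moment; what a row does not reach only later rows make up. A row lasts 1/12 s, in which the tool goes at most 41.7 mm and 7.16 degrees, less where a joint would pass 70% of its speed; a pose out of reach is approached as far as the arm can. A call with a gripper value outside its range is refused whole. The fingers move at their own pace and stop on an object; "newtons" is the grip in N (left out, the last holds). Time passes only in rows, so rows that repeat a pose let the fingers close. It gives the time, the measured TCP pose, the force and the opening at its end, in the units of the state.
- r.get_obs(): the state, without advancing time (a new reading comes with each control period).
- r.snapshot(name): name is "scene" or "top"; returns the picture (384x512x3 uint8, red, green, blue); there is no depth.
- r.get_calibration(name): a dict with "vertical_fov" (degrees; the focal length in pixels is half the picture's height over the tangent of half this angle, whatever the lens; pixels are square), "cx", "cy" (the principal point, pixels), "view" (4x4, takes a point from world to camera coordinates). Camera axes: x right, y down, z forward; pixel columns grow to the right and rows downward; lengths in mm; the calibration is good to about 2 mm. A picture is of the moment at which its call begins. get_calibration takes no time and is no camera call.
- r.hand_in(): hands the job in, once; it reports no verdict.
The state is a dict: "t": time; "q": joint angles; "joint_velocities": joint speeds; "joint_efforts": joint torques, N m; "tool_pos": TCP position; "tool_rot": TCP orientation; "contact_force": force on the tool from outside, world axes, zero at the start; "moment": the same for the moment, N m; "grip_width": opening from 0.0 (shut) to 1.0 (fully open).
Only numpy, scipy, OpenCV 4.12 (cv2) and the standard library are available. Lean on these libraries where they do the work, as an engineer would, in place of code of your own. Each camera call takes 0.05 s, during which the arm holds its last target. There are 200 camera calls.

## Working session

There is one attempt and no reset: what is moved stays moved. The work goes in short steps, Python scripts to look and compute and a tool call to move; the robot and the scene stay as the last step left them, time stands still between calls to the robot, and variables do not carry over. Pictures are saved under pics/ and viewed, about 8 in all and at most 12, crops included, and the job is handed in when it is done.

Besides the shell and the picture viewer there is one more tool, called after "Request:" as name([rows], argument=value, ...), one row to a line, values as JSON. move_arm: Moves the arm, as the interface text tells. Its arguments: {"type":"object","properties":{"rows":{"type":"array","items":{"type":"array"}},"newtons":{"type":"number"}},"required":["rows"]}

```bash
mkdir -p pics
cat > h.py <<'E'
import numpy as np, cv2
from rig import r
def K(n):
    c=r.get_calibration(n); f=192/np.tan(np.radians(c["vertical_fov"])/2); return f,c["cx"],c["cy"],np.array(c["view"])
def ray(n,u,v):
    f,cx,cy,V=K(n); R=V[:3,:3]; o=-R.T@V[:3,3]; d=R.T@np.array([(u-cx)/f,(v-cy)/f,1]); return o,d
def plane(n,u,v,z):
    o,d=ray(n,u,v); return o+d*(z-o[2])/d[2]
def proj(n,p):
    f,cx,cy,V=K(n); c=V[:3,:3]@np.array(p)+V[:3,3]; return np.array([f*c[0]/c[2]+cx,f*c[1]/c[2]+cy])
def tri(a,b):
    (o1,d1),(o2,d2)=ray(*a),ray(*b); s=np.linalg.lstsq(np.c_[d1,-d2],o2-o1,rcond=None)[0]
    p,q=o1+s[0]*d1,o2+s[1]*d2; return (p+q)/2,np.linalg.norm(p-q)
def snap(n,f):
    im=r.snapshot(n); cv2.imwrite(f,im[:,:,::-1]); return im
E
python3 - <<'E'
from h import *
o=r.get_obs(); print({k:np.round(v,3).tolist() for k,v in o.items()}, r.tip_reach)
a=snap("scene","pics/s0.png");b=snap("top","pics/t0.png")
for n in("scene","top"):
    f,cx,cy,V=K(n);print(n,f,cx,cy,(-V[:3,:3].T@V[:3,3]).round(),V[:3,:3].round(3).tolist())
E
```

```text
{'t': 0.0, 'q': [-1.422, 0.334, 0.04, 1.466, -0.013, 1.343, -0.059], 'joint_velocities': [0.001, 0.001, -0.001, -0.001, 0.001, 0.001, 0.001], 'joint_efforts': [-0.0, -65.639, 1.335, -40.378, -0.06, 0.045, 0.0], 'tool_pos': [159.372, 629.709, 232.673], 'tool_rot': [[-0.969, 0.245, -0.0], [0.245, 0.969, -0.002], [-0.0, -0.002, -1.0]], 'contact_force': [0.584, 0.019, -0.092], 'moment': [-0.044, 0.001, -0.013], 'grip_width': 0.998} 11.0
scene 371.3194842539302 257.00133742570387 197.85485672152066 [ 92. 264. 848.] [[-0.585, -0.811, -0.004], [-0.633, 0.459, -0.623], [0.508, -0.362, -0.782]]
top 473.4177498241094 248.61553249415027 193.6613650509315 [ 428.  -92. 1370.] [[-0.006, -1.0, -0.0], [-0.992, 0.006, -0.129], [0.129, -0.001, -0.992]]
```

View pics/s0.png

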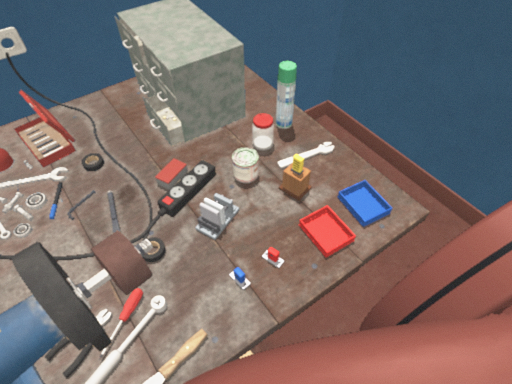

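View pics/t0.png

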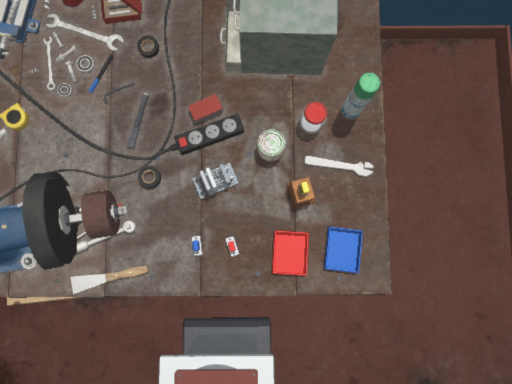

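The scene view shows the fixture at about (215,213), the stand with gauge at (297,175), the red tray at (327,231), the blue tray at (364,203), the red shim at (274,256) and the blue shim at (240,277). In the top view they are at (216,180), (303,190), (291,253), (343,250), (232,246) and (196,245).

```bash
cat > m.py <<'E'
from h import *
def mask(im,lo,hi,roi):
    hsv=cv2.cvtColor(im,cv2.COLOR_RGB2HSV); m=cv2.inRange(hsv,np.array(lo),np.array(hi))
    z=np.zeros_like(m);x0,y0,x1,y1=roi;z[y0:y1,x0:x1]=m[y0:y1,x0:x1];return z
def cen(m):
    n,l,s,c=cv2.connectedComponentsWithStats(m);i=1+np.argmax(s[1:,4]);
    pts=np.argwhere(l==i)[:,::-1].astype(np.float32); return c[i],s[i],cv2.minAreaRect(pts)
E
python3 - <<'E'
from m import *
a=cv2.imread("pics/s0.png")[:,:,::-1].copy();b=cv2.imread("pics/t0.png")[:,:,::-1].copy()
red=((0,150,90),(8,255,255));blue=((105,150,70),(125,255,255));yel=((22,150,110),(34,255,255))
L={"shimR":(red,(255,240,295,275),(222,233,243,262)),"shimB":(blue,(225,262,255,295),(186,233,207,262)),
"trayR":(red,(295,200,360,260),(268,225,314,282)),"trayB":(blue,(330,175,395,228),(320,222,367,280)),"hand":(yel,(280,145,315,185),(290,175,318,205))}
for k,(c,ra,rb) in L.items():
    A=cen(mask(a,*c,ra));B=cen(mask(b,*c,rb));p,g=tri(("scene",*A[0]),("top",*B[0]))
    print(k,A[0].round(1),A[1][:5],B[0].round(1),B[1][:5],p.round(1),round(g,1),[np.round(x,1) for x in B[2]])
    if 'tray' in k:
        q=np.array([plane("top",*x,26) for x in cv2.boxPoints(B[2])]);print(' rim26',q.round(0)[:,:2].tolist(),q.mean(0).round(1))
def crop(im,x0,y0,w,h,s): return cv2.resize(im[y0:y0+h,x0:x0+w],None,fx=s,fy=s,interpolation=cv2.INTER_CUBIC)
A=crop(a,190,185,64,60,6);B=crop(b,186,150,64,60,6);C=crop(a,225,235,64,60,6);D=crop(b,186,220,64,60,6)
cv2.imwrite("pics/c0.png",np.vstack([np.hstack([A,B])[:300*2],]) [:,:,::-1]);cv2.imwrite("pics/c1.png",np.hstack([C,D])[:,:,::-1])
E
```

```text
shimR [273.1 253.7] [268 247  11  15 104] [231.4 246.1] [229 242   6   9  40] [454.1 -43.2  27.7] 0.0 [array([231.4, 246. ]), array([8.5, 4.4]), np.float64(71.6)]
shimB [239.2 274.5] [234 268  10  14  78] [195.2 245.4] [193 241   6   9  44] [456.4  58.7  28.4] 0.7 [array([195.5, 245. ]), array([8., 5.]), np.float64(90.0)]
trayR [326.5 230.4] [ 299  205   57   52 1640] [290.  252.7] [ 272  231   37   45 1497] [ 434.6 -209.6   10.4] 0.3 [array([290. , 252.7]), array([34.7, 43.4]), np.float64(3.6)]
 rim26 [[378.0, -155.0], [499.0, -164.0], [492.0, -262.0], [371.0, -252.0]] [ 435.  -208.1   26. ]
trayB [364.2 202.6] [ 338  181   54   45 1337] [343.1 249.4] [ 325  227   37   46 1440] [ 442.7 -361.7    9.3] 0.9 [array([343.2, 249.3]), array([34.5, 42.4]), np.float64(6.0)]
 rim26 [[390.0, -302.0], [508.0, -318.0], [497.0, -415.0], [379.0, -398.0]] [ 443.5 -358.5   26. ]
hand [297.4 164.8] [293 158  10  14 100] [302.8 188.9] [301 183   6  11  16] [ 604.8 -239.2  103.1] 0.6 [array([302.1, 188.3]), array([10.3,  3.1]), np.float64(60.9)]
```

View pics/c0.png

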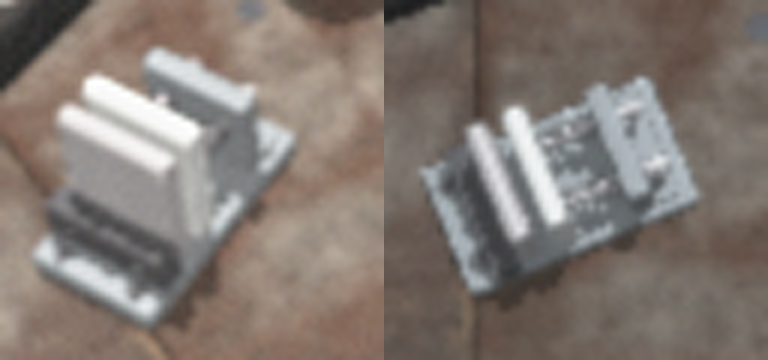

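View pics/c1.png

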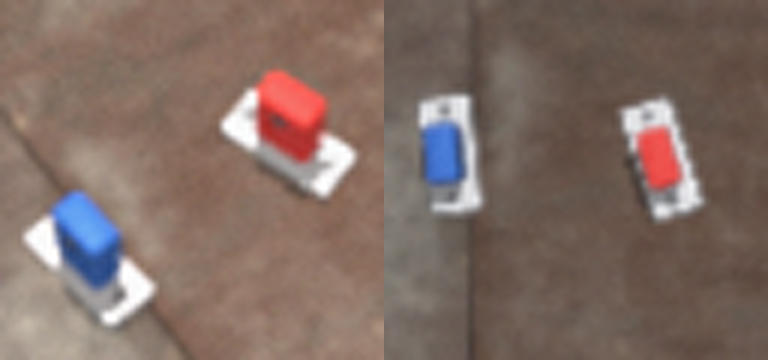

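The crops show the fixture: left to right are the bracket, the pinkish fixed plate, the gap, the white sprung plate with its springs, and the grey backing, at about +25° yaw. The red shim sits at about 15° yaw and the blue at about 7°. Next I'll refine the angles and build the move planner.

```bash
cat > go.py <<'E'
from h import *
from scipy.spatial.transform import Rotation as Ro
def tgt(ang): # tool down, jaw axis y at world angle ang (deg)
    a=np.radians(ang);y=np.array([np.cos(a),np.sin(a),0]);z=np.array([0,0,-1.]);return np.c_[np.cross(y,z),y,z]
def plan(wps,base=None):
    o=r.get_obs();R=np.array(o["tool_rot"]);p=np.array(o["tool_pos"])
    for q,a in wps:
        rv=Ro.from_matrix(R.T@tgt(a)).as_rotvec()
        print(q,a,"turn",np.round(np.degrees(rv)/5,2).tolist(),"shift",np.round(R.T@(np.array(q)-p)/30,3).tolist())
E
python3 - <<'E'
from m import *
from go import plan
b=cv2.imread("pics/t0.png")[:,:,::-1].copy();a=cv2.imread("pics/s0.png")[:,:,::-1].copy()
def quad(rect,z,n="top",s=4,x0=0,y0=0):
    q=np.array([plane(n,(x+.5)/s-.5+x0,(y+.5)/s-.5+y0,z) for x,y in cv2.boxPoints(rect)])
    e=q[1]-q[0];f=q[2]-q[1]
    if np.linalg.norm(e)<np.linalg.norm(f): e,f=f,e
    return q.mean(0).round(1),(np.degrees(np.arctan2(e[1],e[0]))+90)%180-90,np.linalg.norm(e).round(1),np.linalg.norm(f).round(1)
def up(im,x0,y0,w,h): return cv2.resize(np.ascontiguousarray(im[y0:y0+h,x0:x0+w]),None,fx=4,fy=4,interpolation=cv2.INTER_CUBIC)
def comps(im,x0,y0,w,h,f,z,mn=60,n="top"):
    u=up(im,x0,y0,w,h);hsv=cv2.cvtColor(u,cv2.COLOR_RGB2HSV).astype(int);m=f(hsv).astype(np.uint8)
    for c in cv2.findContours(m,cv2.RETR_EXTERNAL,cv2.CHAIN_APPROX_NONE)[0]:
        if cv2.contourArea(c)>mn: print("  ",cv2.contourArea(c),quad(cv2.minAreaRect(c),z,n,4,x0,y0))
print("red");comps(b,222,233,22,30,lambda h:((h[...,1]<60)&(h[...,2]>150))|((h[...,1]>150)&(h[...,2]>100)&((h[...,0]<9)|(h[...,0]>172))),6)
print("blue");comps(b,186,233,22,30,lambda h:((h[...,1]<60)&(h[...,2]>165))|((h[...,1]>130)&(h[...,0]>100)),6)
for T in(170,185,200): print("plates",T);comps(b,196,163,22,30,lambda h:(h[...,1]<50)&(h[...,2]>T),85)
print("stand");comps(b,286,172,32,36,lambda h:(h[...,0]<16)&(h[...,1]>150),76)
print("yel");comps(b,296,180,16,18,lambda h:(h[...,0]>=20)&(h[...,0]<36)&(h[...,1]>150)&(h[...,2]>100),125,30)
u=np.hstack([up(b,284,170,36,36),up(a,276,145,36,60)[:144]]);cv2.imwrite("pics/c2.png",cv2.resize(u,None,fx=2,fy=2)[:,:,::-1])
plan([((250,550,400),60),((440,250,350),0),((455,0,200),-75)])
E
```

```text
red
   569.0 (array([454.5, -42.1,   6. ]), np.float64(16.659392610995468), np.float64(25.2), np.float64(13.7))
   1277.5 (array([455.2, -43.6,   6. ]), np.float64(19.01960772776809), np.float64(55.8), np.float64(25.6))
blue
   738.5 (array([457.6,  60.8,   6. ]), np.float64(2.839961331930141), np.float64(26.4), np.float64(16.7))
   1067.0 (array([457.8,  57.7,   6. ]), np.float64(8.28385339223135), np.float64(55.1), np.float64(25.0))
plates 170
   221.5 (array([612.6,  47.9,  85. ]), np.float64(26.61375436905911), np.float64(27.4), np.float64(6.4))
   887.0 (array([634.9,  28. ,  85. ]), np.float64(22.89308772324597), np.float64(55.4), np.float64(9.6))
   1397.0 (array([643.3,   9.3,  85. ]), np.float64(29.323668304704768), np.float64(57.9), np.float64(21.4))
plates 185
   703.5 (array([634.9,  28.2,  85. ]), np.float64(24.21720483044396), np.float64(54.2), np.float64(8.1))
   1127.5 (array([642.1,  11.3,  85. ]), np.float64(23.236265024994793), np.float64(57.6), np.float64(12.3))
plates 200
   495.0 (array([635. ,  28.2,  85. ]), np.float64(24.71360539615236), np.float64(53.2), np.float64(6.5))
   962.0 (array([642.2,  11.1,  85. ]), np.float64(22.698424298126156), np.float64(56.4), np.float64(10.1))
stand
yel
   163.5 (array([ 602.2, -236.5,  125. ]), np.float64(40.95845748226998), np.float64(28.3), np.float64(14.1))
(250, 550, 400) 60 turn [-0.02, 0.0, 3.16] shift [-3.582, -1.844, -5.571]
(440, 250, 350) 0 turn [-0.01, 0.01, 15.16] shift [-12.174, -9.983, -3.892]
(455, 0, 200) -75 turn [-0.0, 0.02, 30.16] shift [-14.702, -17.932, 1.119]
```

View pics/c2.png

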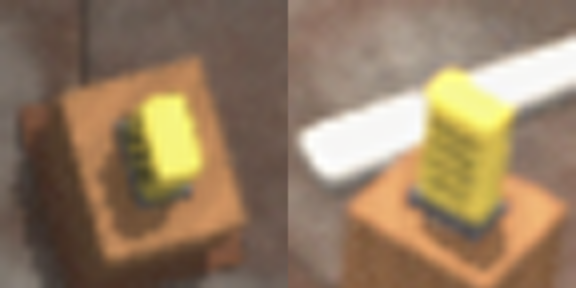

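Stand crop: its long edge runs (60,95)→(105,260), so the yaw is about 15°. The handle is parallel to it and stands upright in the slot. Now I move.

Request:
move_arm([
  [[0,0,3.2],[-3.6,-1.85,-5.55],1],
  [[0,0,3.2],[-3.6,-1.85,-5.55],1],
  [[0,0,3.2],[-3.6,-1.85,-5.55],1],
  [[0,0,3.2],[-3.6,-1.85,-5.55],1],
  [[0,0,3.2],[-3.6,-1.85,-5.55],1],
  [[0,0,15.2],[-12.2,-10,-4],1],
  [[0,0,15.2],[-12.2,-10,-4],1],
  [[0,0,15.2],[-12.2,-10,-4],1],
  [[0,0,15.2],[-12.2,-10,-4],1],
  [[0,0,15.2],[-12.2,-10,-4],1],
  [[0,0,15.2],[-12.2,-10,-4],1],
  [[0,0,15.2],[-12.2,-10,-4],1],
], newtons=20)

```text
t: 1.1
tool_pos: [405.8, 303.4, 361.8]
tool_rot: [[-0.162, 0.987, -0.0], [0.987, 0.162, 0.0], [0.0, -0.0, -1.0]]
contact_force: [1.9, 0.2, 0.0]
grip_width: 0.999
```

Run:
```python
from go import *
o=r.get_obs();print(o["t"],np.round(o["tool_pos"],1),np.round(o["q"],2))
plan([((440,250,350),0),((455,-43.5,150),-73)])
print(plane("top",302.5,189.1,76),plane("top",305,186.8,125))
```

```text
1.1 [405.8 303.4 361.8] [-1.1  -0.01  0.37  1.61  0.    1.55 -0.57]
(440, 250, 350) 0 turn [-0.0, -0.0, 1.86] shift [-1.943, 0.838, 0.392]
(455, -43.5, 150) -73 turn [-0.0, 0.0, 16.46] shift [-11.679, -0.251, 7.058]
[ 608.35844701 -241.44806727   76.        ] [ 607.64945239 -242.55408792  125.        ]
```

Request:
move_arm([
  [[0,0,16.5],[-11.7,-0.25,7],1],
  [[0,0,16.5],[-11.7,-0.25,7],1],
  [[0,0,16.5],[-11.7,-0.25,7],1],
  [[0,0,16.5],[-11.7,-0.25,7],1],
  [[0,0,16.5],[-11.7,-0.25,7],1],
  [[0,0,16.5],[-11.7,-0.25,7],1],
  [[0,0,16.5],[-11.7,-0.25,7],1],
  [[0,0,16.5],[-11.7,-0.25,7],1],
  [[0,0,16.5],[-11.7,-0.25,7],1],
  [[0,0,16.5],[-11.7,-0.25,7],1],
  [[0,0,16.5],[-11.7,-0.25,7],1],
  [[0,0,16.5],[-11.7,-0.25,7],1],
])

```text
t: 2.1
tool_pos: [455.7, -44.1, 151.0]
tool_rot: [[0.959, 0.284, -0.002], [0.284, -0.959, -0.001], [-0.003, 0.0, -1.0]]
contact_force: [0.2, -0.1, -0.1]
grip_width: 1.003
```

Run:
```python
from go import *
plan([((455,-43.5,150),-73),((455,-43.5,23),-73)])
```

```text
(455, -43.5, 150) -73 turn [0.0, 0.03, -0.1] shift [-0.017, -0.025, 0.033]
(455, -43.5, 23) -73 turn [0.0, 0.03, -0.1] shift [-0.006, -0.026, 4.267]
```

Request:
move_arm([
  [[0,0,-0.1],[0,0,1.3],1],
  [[0,0,-0.1],[0,0,2.6],1],
  [[0,0,-0.1],[0,0,3.6],1],
  [[0,0,-0.1],[0,0,4.27],0.2],
  [[0,0,-0.1],[0,0,4.27],-0.2],
  [[0,0,-0.1],[0,0,4.27],-1],
  [[0,0,-0.1],[0,0,4.27],-1],
  [[0,0,-0.1],[0,0,4.27],-1],
  [[0,0,-0.1],[0,0,4.27],-1],
  [[0,0,-0.1],[0,0,4.27],-1],
  [[0,0,-0.1],[0,0,4.27],-1],
  [[0,0,-0.1],[0,0,4.27],-1],
], newtons=20)

```text
t: 3.1
tool_pos: [457.0, -41.7, 24.5]
tool_rot: [[0.953, 0.304, 0.001], [0.304, -0.953, 0.0], [0.001, -0.0, -1.0]]
contact_force: [-0.0, 1.1, 0.7]
grip_width: 0.398
```

Run:
```python
from go import *
o=r.get_obs();print(o["t"],o["grip_width"],o["tool_pos"],o["contact_force"])
plan([((455,-43.5,130),-73),((437,-208.5,120),-94),((437,-208.5,28.5),-94)])
```

```text
3.1 0.3982351392121104 [457.0409687  -41.68242195  24.54335813] [-0.01947709  1.06187352  0.67269228]
(455, -43.5, 130) -73 turn [-0.0, -0.01, 0.13] shift [-0.08, 0.037, -3.515]
(437, -208.5, 120) -94 turn [-0.0, -0.01, 4.33] shift [-2.322, 5.095, -3.185]
(437, -208.5, 28.5) -94 turn [-0.0, -0.01, 4.33] shift [-2.324, 5.095, -0.135]
```

Request:
move_arm([
  [[0,0,0],[0,0,0],-1],
  [[0,0,0],[0,0,0],-1],
  [[0,0,0],[0,0,0],-1],
  [[0,0,0],[0,0,0],-1],
  [[0,0,0],[0,0,0],-1],
  [[0,0,0],[0,0,0],-1],
  [[0,0,0],[0,0,0],-1],
])

```text
t: 3.68
tool_pos: [456.8, -41.8, 24.2]
tool_rot: [[0.953, 0.303, 0.0], [0.303, -0.953, -0.0], [-0.0, 0.0, -1.0]]
contact_force: [-1.4, 0.0, 2.4]
grip_width: 0.182
```

Run:
```python
from go import *
o=r.get_obs();print(o["t"],o["grip_width"],o["tool_pos"],o["contact_force"])
plan([((455,-43.5,130),-73),((437,-208.5,120),-94),((437,-208.5,28.5),-94)])
```

```text
3.6833 0.18156123869637222 [456.79498538 -41.83536066  24.15534301] [-1.42865063  0.00704704  2.35302529]
(455, -43.5, 130) -73 turn [0.0, 0.0, 0.13] shift [-0.074, 0.035, -3.528]
(437, -208.5, 120) -94 turn [0.0, 0.0, 4.33] shift [-2.315, 5.093, -3.194]
(437, -208.5, 28.5) -94 turn [0.0, 0.0, 4.33] shift [-2.315, 5.093, -0.144]
```

Request:
move_arm([
  [[0,0,0],[0,0,-1.2],-1],
  [[0,0,0],[0,0,-2.4],-1],
  [[0,0,1],[-0.5,1,-3.2],-1],
  [[0,0,2],[-1,2.2,-3.2],-1],
  [[0,0,3],[-1.6,3.4,-3.2],-1],
  [[0,0,4],[-2.1,4.5,-3.2],-1],
  [[0,0,4.35],[-2.3,5.1,-3.2],-1],
  [[0,0,4.35],[-2.3,5.1,-3.2],-1],
  [[0,0,4.35],[-2.3,5.1,-3.2],-1],
  [[0,0,4.35],[-2.3,5.1,-3.2],-1],
])

```text
t: 4.52
tool_pos: [437.4, -207.7, 119.9]
tool_rot: [[0.998, -0.07, -0.001], [-0.07, -0.998, 0.0], [-0.001, -0.0, -1.0]]
contact_force: [-0.5, -0.0, 0.3]
grip_width: 0.18
```

Run:
```python
from go import *
o=r.get_obs();print(o["t"],o["grip_width"],o["tool_pos"],o["contact_force"])
plan([((437,-208.5,28.5),-94)])
```

```text
4.5167 0.18046164927438743 [ 437.38239953 -207.73373628  119.85820269] [-0.52037105 -0.03913045  0.25939942]
(437, -208.5, 28.5) -94 turn [-0.0, 0.01, -0.0] shift [-0.009, 0.027, 3.045]
```

Request:
move_arm([
  [[0,0,0],[0,0,1],-1],
  [[0,0,0],[0,0,2],-1],
  [[0,0,0],[0,0,2.7],-1],
  [[0,0,0],[0,0,3.04],-1],
  [[0,0,0],[0,0,3.04],-1],
  [[0,0,0],[0,0,3.04],-1],
  [[0,0,0],[0,0,3.04],-0.1],
  [[0,0,0],[0,0,3.04],-0.1],
  [[0,0,0],[0,0,3.04],-0.1],
  [[0,0,0],[0,0,3.04],-0.1],
  [[0,0,0],[0,0,3.04],-0.1],
  [[0,0,0],[0,0,3.04],-0.1],
])

```text
t: 5.52
tool_pos: [437.6, -208.5, 29.1]
tool_rot: [[0.997, -0.071, 0.0], [-0.071, -0.997, 0.0], [0.0, -0.0, -1.0]]
contact_force: [-0.7, -0.5, -0.0]
grip_width: 0.439
```

Run:
```python
from go import *
o=r.get_obs();print(o["t"],o["grip_width"],o["tool_pos"],o["contact_force"])
plan([((437,-208.5,130),-94),((456.5,59,130),-83),((456.5,59,24),-83)])
```

```text
5.5167 0.43934414177600806 [ 437.59063933 -208.4740723    29.13110479] [-0.66152681 -0.51594491 -0.00372138]
(437, -208.5, 130) -94 turn [-0.0, -0.0, -0.02] shift [-0.018, 0.002, -3.362]
(456.5, 59, 130) -83 turn [-0.0, -0.0, -2.22] shift [-0.004, -8.939, -3.361]
(456.5, 59, 24) -83 turn [-0.0, -0.0, -2.22] shift [-0.006, -8.938, 0.172]
```

Request:
move_arm([
  [[0,0,0],[0,0,-1.2],-0.1],
  [[0,0,0],[0,0,-2.4],-0.1],
  [[0,0,0],[0,-0.6,-3.3],0.1],
  [[0,0,-0.5],[0,-1.9,-3.36],0.1],
  [[0,0,-0.8],[0,-3.2,-3.36],0.1],
  [[0,0,-1.2],[0,-4.5,-3.36],0.1],
  [[0,0,-1.5],[0,-5.8,-3.36],0.1],
  [[0,0,-1.9],[0,-7.1,-3.36],0.1],
  [[0,0,-2.2],[0,-8.3,-3.36],0.1],
  [[0,0,-2.2],[0,-8.94,-3.36],0.1],
  [[0,0,-2.2],[0,-8.94,-3.36],0.1],
  [[0,0,-2.2],[0,-8.94,-3.36],0.1],
])

```text
t: 6.52
tool_pos: [456.5, 59.7, 129.7]
tool_rot: [[0.992, 0.123, -0.0], [0.123, -0.992, -0.001], [-0.0, 0.001, -1.0]]
contact_force: [-0.1, -1.6, -0.3]
grip_width: 0.551
```

Run:
```python
from m import *
from go import plan
o=r.get_obs();print(o["t"],o["grip_width"],o["tool_pos"],o["contact_force"])
plan([((456.5,59,24),-83)])
s=snap("scene","pics/s1.png");t=snap("top","pics/t1.png")
c=lambda im,x,y:cv2.resize(im[y:y+90,x:x+128],None,fx=3,fy=3,interpolation=cv2.INTER_CUBIC)
cv2.imwrite("pics/c3.png",np.hstack([c(s,270,170),c(t,250,200)])[:,:,::-1])
```

```text
6.5167 0.5508740460523086 [456.46239705  59.71665295 129.6608375 ] [-0.13372688 -1.57773194 -0.34010283]
(456.5, 59, 24) -83 turn [0.01, 0.0, 0.01] shift [-0.001, 0.022, 3.522]
```

View pics/c3.png

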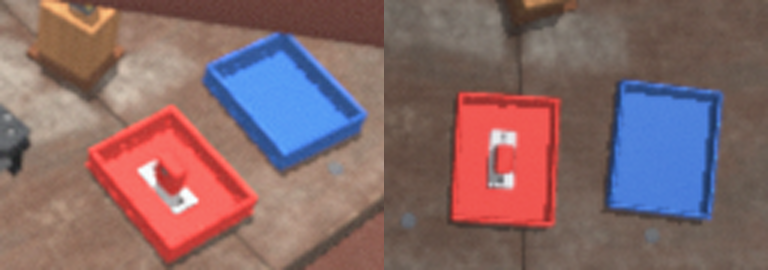

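The red shim stands tab up in the middle of the red tray (top crop at 503,160). Next is the blue shim.

Request:
move_arm([
  [[0,0,0],[0,0,1.2],0.1],
  [[0,0,0],[0,0.02,2.4],0.1],
  [[0,0,0],[0,0.02,3.1],0.1],
  [[0,0,0],[0,0.02,3.52],0.1],
  [[0,0,0],[0,0.02,3.52],-1],
  [[0,0,0],[0,0.02,3.52],-1],
  [[0,0,0],[0,0.02,3.52],-1],
  [[0,0,0],[0,0.02,3.52],-1],
  [[0,0,0],[0,0.02,3.52],-1],
  [[0,0,0],[0,0.02,3.52],-1],
  [[0,0,0],[0,0.02,3.52],-1],
  [[0,0,0],[0,0.02,3.52],-1],
])

```text
t: 7.62
tool_pos: [457.2, 58.6, 24.9]
tool_rot: [[0.993, 0.12, 0.001], [0.12, -0.993, 0.001], [0.001, -0.001, -1.0]]
contact_force: [-1.3, -0.5, 7.3]
grip_width: 0.179
```

Request:
move_arm([
  [[0,0,0],[0,0,0],-1],
  [[0,0,0],[0,0,0],-1],
  [[0,0,0],[0,0,0],-1],
  [[0,0,0],[0,0,0],-1],
])

```text
t: 7.95
tool_pos: [457.2, 58.6, 24.9]
tool_rot: [[0.993, 0.12, 0.001], [0.12, -0.993, 0.001], [0.001, -0.001, -1.0]]
contact_force: [-2.3, -0.9, 8.8]
grip_width: 0.182
```

Run:
```python
from go import *
o=r.get_obs();print(o["t"],o["grip_width"],o["tool_pos"],o["contact_force"])
z=o["tool_pos"][2]+4.4
plan([((443.5,-360,130),-97.7),((443.5,-360,z),-97.7)])
```

```text
7.95 0.18201187925441395 [457.20773878  58.55724971  24.90810132] [-2.29341253 -0.91355774  8.78541524]
(443.5, -360, 130) -97.7 turn [-0.01, -0.01, 2.92] shift [-2.131, 13.793, -3.513]
(443.5, -360, np.float64(29.308101324575233)) -97.7 turn [-0.01, -0.01, 2.92] shift [-2.134, 13.795, -0.157]
```

Request:
move_arm([
  [[0,0,0],[0,0,-1.2],-1],
  [[0,0,0],[0,0,-2.4],-1],
  [[0,0,0.3],[-0.1,0.8,-3.4],-1],
  [[0,0,0.5],[-0.3,2.1,-3.5],-1],
  [[0,0,0.8],[-0.5,3.4,-3.5],-1],
  [[0,0,1.1],[-0.7,4.7,-3.5],-1],
  [[0,0,1.4],[-0.9,6,-3.5],-1],
  [[0,0,1.7],[-1.1,7.3,-3.5],-1],
  [[0,0,2],[-1.3,8.6,-3.5],-1],
  [[0,0,2.3],[-1.5,9.9,-3.5],-1],
  [[0,0,2.6],[-1.7,11.2,-3.5],-1],
  [[0,0,2.9],[-1.9,12.5,-3.5],-1],
])

```text
t: 8.95
tool_pos: [445.2, -322.2, 129.2]
tool_rot: [[0.991, -0.132, 0.001], [-0.132, -0.991, 0.0], [0.001, -0.0, -1.0]]
contact_force: [1.2, 0.4, -0.5]
grip_width: 0.181
```

Request:
move_arm([
  [[0,0,0],[-0.22,1.28,0],-1],
  [[0,0,0],[-0.22,1.28,0],-1],
  [[0,0,0],[-0.22,1.28,0],-1],
  [[0,0,0],[-0.22,1.28,0],-1],
])

```text
t: 9.28
tool_pos: [433.4, -357.8, 129.0]
tool_rot: [[0.991, -0.133, -0.0], [-0.133, -0.991, 0.0], [-0.0, -0.0, -1.0]]
contact_force: [0.2, 1.3, -0.7]
grip_width: 0.18
```

Run:
```python
from go import *
o=r.get_obs();print(o["t"],o["grip_width"],o["tool_pos"],o["contact_force"])
plan([((443.5,-360,29.3),-97.7)])
```

```text
9.2833 0.1804304872868313 [ 433.37317755 -357.84042958  128.97395091] [ 0.24075828  1.27771607 -0.71407789]
(443.5, -360, 29.3) -97.7 turn [-0.0, 0.0, 0.01] shift [0.345, 0.028, 3.322]
```

Request:
move_arm([
  [[0,0,0],[0.34,0.03,1],-1],
  [[0,0,0],[0.34,0.03,2],-1],
  [[0,0,0],[0.34,0.03,2.9],-1],
  [[0,0,0],[0.34,0.03,3.32],-1],
  [[0,0,0],[0.34,0.03,3.32],-1],
  [[0,0,0],[0.34,0.03,3.32],-1],
  [[0,0,0],[0.34,0.03,3.32],-0.1],
  [[0,0,0],[0.34,0.03,3.32],-0.1],
  [[0,0,0],[0.34,0.03,3.32],-0.1],
  [[0,0,0],[0.34,0.03,3.32],-0.1],
  [[0,0,0],[0.34,0.03,3.32],-0.1],
  [[0,0,0],[0.34,0.03,3.32],-0.1],
])

```text
t: 10.28
tool_pos: [443.7, -360.2, 29.7]
tool_rot: [[0.991, -0.132, 0.0], [-0.132, -0.991, -0.0], [0.0, 0.0, -1.0]]
contact_force: [-0.1, 0.5, 0.5]
grip_width: 0.437
```

Run:
```python
from go import *
o=r.get_obs();print(o["t"],o["grip_width"],o["tool_pos"],o["contact_force"])
plan([((443.5,-360,220),-97.7),((607,-241,220),-75)])
```

```text
10.2833 0.4372099508531399 [ 443.67059529 -360.21685058   29.74570957] [-0.14718644  0.49424104  0.47164201]
(443.5, -360, 220) -97.7 turn [0.0, -0.0, 0.02] shift [-0.005, -0.006, -6.342]
(607, -241, 220) -75 turn [0.0, -0.0, -4.52] shift [4.874, -4.657, -6.341]
```

Request:
move_arm([
  [[0,0,0],[0,0,-1.2],0],
  [[0,0,0],[0,0,-2.4],0],
  [[0,0,0],[0,0,-3.6],0],
  [[0,0,0],[0,0,-4.8],0],
  [[0,0,-0.5],[0.5,-0.5,-5.8],0],
  [[0,0,-1.5],[1.4,-1.4,-6.3],0],
  [[0,0,-2.5],[2.3,-2.2,-6.3],0],
  [[0,0,-3.5],[3.2,-3,-6.3],0],
  [[0,0,-4.5],[4.1,-3.9,-6.3],0],
  [[0,0,-4.5],[4.87,-4.65,-6.3],0],
  [[0,0,-4.5],[4.87,-4.65,-6.3],0],
  [[0,0,-4.5],[4.87,-4.65,-6.3],0],
])

```text
t: 11.28
tool_pos: [608.1, -239.2, 217.7]
tool_rot: [[0.965, 0.261, -0.001], [0.261, -0.965, -0.0], [-0.001, -0.0, -1.0]]
contact_force: [-0.2, -0.9, 0.9]
grip_width: 0.503
```

Run:
```python
from m import *
from go import plan
o=r.get_obs();print(o["t"],o["grip_width"],o["tool_pos"],o["contact_force"])
plan([((607,-241,100),-75)])
s=snap("scene","pics/s2.png");t=snap("top","pics/t2.png")
c=lambda im,x,y:cv2.resize(im[y:y+120,x:x+128],None,fx=3,fy=3,interpolation=cv2.INTER_CUBIC)
cv2.imwrite("pics/c4.png",np.hstack([c(s,270,130),c(t,250,165)])[:,:,::-1])
```

```text
11.2833 0.5025123252564229 [ 608.11577974 -239.16675796  217.74250313] [-0.16417799 -0.85137819  0.91602102]
(607, -241, 100) -75 turn [-0.0, 0.01, 0.02] shift [-0.047, 0.05, 3.925]
```

View pics/c4.png

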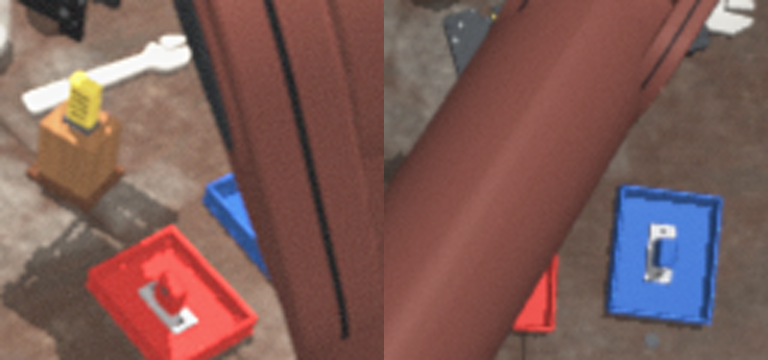

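Both shims stand tab up in their trays. Now I descend on the gauge handle.

Request:
move_arm([
  [[0,0,0],[-0.05,0.05,1],0],
  [[0,0,0],[-0.05,0.05,2],0],
  [[0,0,0],[-0.05,0.05,2.8],0],
  [[0,0,0],[-0.05,0.05,3.5],0],
  [[0,0,0],[-0.05,0.05,3.92],0],
  [[0,0,0],[-0.05,0.05,3.92],-0.4],
  [[0,0,0],[-0.05,0.05,3.92],-0.5],
  [[0,0,0],[-0.05,0.05,3.92],-1],
  [[0,0,0],[-0.05,0.05,3.92],-1],
  [[0,0,0],[-0.05,0.05,3.92],-1],
  [[0,0,0],[-0.05,0.05,3.92],-1],
  [[0,0,0],[-0.05,0.05,3.92],-1],
], newtons=10)

```text
t: 12.38
tool_pos: [606.3, -243.3, 102.1]
tool_rot: [[0.966, 0.257, 0.002], [0.257, -0.966, -0.0], [0.001, 0.001, -1.0]]
contact_force: [-0.8, 1.2, 6.5]
grip_width: 0.184
```

Run:
```python
from go import *
o=r.get_obs();print(o["t"],o["grip_width"],o["tool_pos"],o["contact_force"],o["moment"])
```

```text
12.3833 0.18371209256937238 [ 606.32779218 -243.30664912  102.09340657] [-0.76259131  1.18043781  6.46739212] [ 0.00656105  0.3681121  -0.00131945]
```

Request:
move_arm([
  [[0,0,0],[0,0,0],-1],
  [[0,0,0],[0,0,0],-1],
  [[0,0,0],[0,0,0],-1],
  [[0,0,0],[0,0,0],-1],
  [[0,0,0],[0,0,-0.5],-1],
  [[0,0,0],[0,0,-1],-1],
  [[0,0,0],[0,0,-1.7],-1],
  [[0,0,0],[0,0,-2.5],-1],
  [[0,0,0],[0,0,-3.3],-1],
  [[0,0,0],[0,0,-4],-1],
  [[0,0,0],[0,0,-4],-1],
  [[0,0,0],[0,0,-4],-1],
], newtons=45)

```text
t: 13.38
tool_pos: [606.2, -243.4, 222.8]
tool_rot: [[0.966, 0.257, 0.002], [0.257, -0.966, -0.001], [0.002, 0.001, -1.0]]
contact_force: [-1.2, -0.9, -1.1]
grip_width: 0.181
```

Run:
```python
from m import *
from go import plan
o=r.get_obs();print(o["t"],o["grip_width"],o["tool_pos"],o["contact_force"],o["moment"])
plan([((638.5,19.7,217),-66.5)])
a=cv2.imread("pics/s0.png")[:,:,::-1].copy();b=cv2.imread("pics/t0.png")[:,:,::-1].copy()
# profiles across the plates' tops: perpendicular line samples averaged along the width, at z=85 and in both views
ya=np.radians(113.5);Y=np.array([np.cos(ya),np.sin(ya),0]);X=np.array([Y[1],-Y[0],0]);c=np.array([638.5,19.7,84.])
for n,im in(("top",b),("scene",a)):
    g=cv2.cvtColor(im,cv2.COLOR_RGB2GRAY).astype(np.float32);P=[]
    for s in np.arange(-24,25,1.5):
        P.append([-s+s]+[0]);
    out=[]
    for s in np.arange(-30,31,2):
        uv=np.array([proj(n,c+s*Y+w*X) for w in np.arange(-18,19,2)],np.float32)
        out.append(int(cv2.remap(g,uv[:,:1],uv[:,1:],cv2.INTER_LINEAR).mean()))
    print(n,list(zip(range(-30,31,2),out)))
```

```text
13.3833 0.1806720133335291 [ 606.18507348 -243.37924237  222.76767802] [-1.1695411  -0.94714053 -1.07672901] [-0.02206952  0.21910028  0.03188953]
(638.5, 19.7, 217) -66.5 turn [0.02, -0.02, -1.72] shift [3.297, -8.197, 0.19]
top [(-30, 139), (-28, 141), (-26, 136), (-24, 135), (-22, 141), (-20, 147), (-18, 146), (-16, 156), (-14, 188), (-12, 224), (-10, 237), (-8, 236), (-6, 220), (-4, 186), (-2, 143), (0, 124), (2, 125), (4, 146), (6, 182), (8, 208), (10, 213), (12, 191), (14, 157), (16, 112), (18, 82), (20, 74), (22, 75), (24, 81), (26, 90), (28, 95), (30, 105)]
scene [(-30, 185), (-28, 157), (-26, 135), (-24, 126), (-22, 125), (-20, 129), (-18, 136), (-16, 154), (-14, 196), (-12, 238), (-10, 249), (-8, 248), (-6, 247), (-4, 242), (-2, 226), (0, 201), (2, 185), (4, 191), (6, 214), (8, 234), (10, 241), (12, 237), (14, 223), (16, 197), (18, 169), (20, 152), (22, 147), (24, 147), (26, 148), (28, 149), (30, 148)]
```

Request:
move_arm([
  [[0,0,-0.2],[0.4,-1,0],-1],
  [[0,0,-0.4],[0.8,-2,0],-1],
  [[0,0,-0.6],[1.2,-3,0],-1],
  [[0,0,-0.8],[1.6,-4,0.1],-1],
  [[0,0,-1.1],[2,-5,0.2],-1],
  [[0,0,-1.4],[2.4,-6,0.2],-1],
  [[0,0,-1.7],[2.8,-7,0.2],-1],
  [[0,0,-1.72],[3.1,-7.7,0.2],-1],
  [[0,0,-1.72],[3.29,-8.2,0.2],-1],
  [[0,0,-1.72],[3.29,-8.2,0.2],-1],
  [[0,0,-1.72],[3.29,-8.2,0.2],-1],
  [[0,0,-1.72],[3.29,-8.2,0.2],-1],
])

```text
t: 14.38
tool_pos: [637.4, 18.2, 214.7]
tool_rot: [[0.918, 0.397, -0.001], [0.397, -0.918, -0.001], [-0.001, 0.001, -1.0]]
contact_force: [0.1, -0.9, -0.8]
grip_width: 0.178
```

Run:
```python
from m import *
from go import plan
o=r.get_obs();print(o["t"],o["grip_width"],o["tool_pos"],o["contact_force"],o["moment"])
plan([((638.3,20.1,190),-66.5)])
s=snap("scene","pics/s3.png");t=snap("top","pics/t3.png")
c=lambda im,x,y:cv2.resize(im[y:y+120,x:x+100],None,fx=4,fy=4,interpolation=cv2.INTER_CUBIC)
cv2.imwrite("pics/c5.png",np.hstack([c(s,170,140),c(t,170,120)])[:,:,::-1])
```

```text
14.3833 0.17788306707322446 [637.41366738  18.22081864 214.71076905] [ 0.14511602 -0.87405758 -0.77142603] [-0.14210878  0.13690386  0.00252501]
(638.3, 20.1, 190) -66.5 turn [0.01, 0.01, -0.02] shift [0.053, -0.046, 0.824]
```

View pics/c5.png

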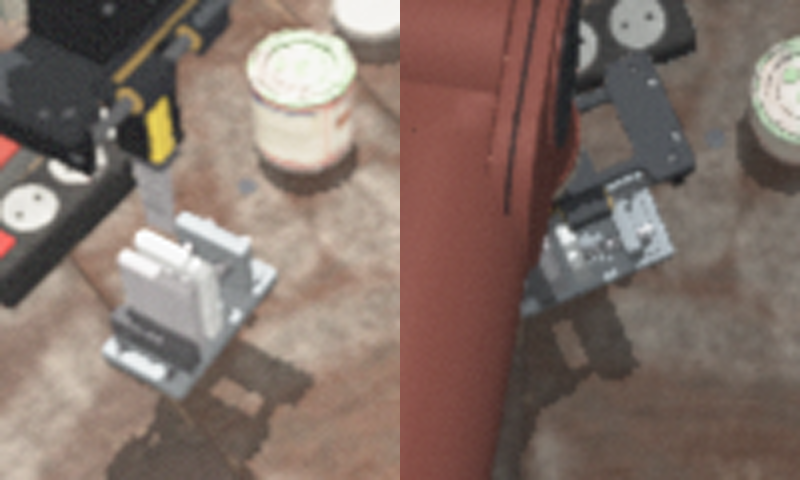

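Request:
move_arm([
  [[0,0,0],[0.05,-0.05,0.3],-1],
  [[0,0,0],[0.05,-0.05,0.6],-1],
  [[0,0,0],[0.05,-0.05,0.8],-1],
  [[0,0,0],[0.05,-0.05,0.9],-1],
  [[0,0,0],[0.05,-0.05,1],-1],
  [[0,0,0],[0.05,-0.05,1.1],-1],
  [[0,0,0],[0.05,-0.05,1.1],-1],
  [[0,0,0],[0.05,-0.05,1.1],-1],
])

```text
t: 15.15
tool_pos: [638.6, 22.1, 181.9]
tool_rot: [[0.917, 0.399, -0.0], [0.399, -0.917, -0.0], [-0.0, 0.0, -1.0]]
contact_force: [-0.3, -0.4, -1.1]
grip_width: 0.183
```

Run:
```python
from go import *
o=r.get_obs();R=np.array(o["tool_rot"]);print(o["t"],o["tool_pos"],o["contact_force"],"tool",R.T@o["contact_force"],o["moment"])
plan([((638.3,20.1,172),-66.5)])
```

```text
15.15 [638.58854858  22.06801611 181.93493798] [-0.29238596 -0.41519881 -1.13889626] tool [-0.43367108  0.26396516  1.13895394] [-0.11222263  0.16319876  0.00747157]
(638.3, 20.1, 172) -66.5 turn [0.0, 0.0, 0.0] shift [-0.035, 0.056, 0.331]
```

Request:
move_arm([
  [[0,0,0],[-0.02,0.05,0],-1],
  [[0,0,0],[-0.02,0.05,0],-1],
  [[0,0,0],[-0.02,0.05,0.1],-1],
  [[0,0,0],[-0.02,0.05,0.2],-1],
  [[0,0,0],[-0.02,0.05,0.3],-1],
  [[0,0,0],[-0.02,0.05,0.3],-1],
  [[0,0,0],[-0.02,0.05,0.3],-1],
])

```text
t: 15.73
tool_pos: [638.4, 20.5, 172.6]
tool_rot: [[0.917, 0.399, -0.001], [0.399, -0.917, -0.0], [-0.001, -0.0, -1.0]]
contact_force: [-0.3, 0.2, -0.5]
grip_width: 0.178
```

```bash
cat > f.py <<'E'
from go import *
import sys
o=r.get_obs();R=np.array(o["tool_rot"]);p=np.array(o["tool_pos"])
print(o["t"],p.round(2),"tool F",(R.T@o["contact_force"]).round(2),"M",np.round(R.T@np.array(o["moment"]),3),"grip",round(o["grip_width"],3))
a=np.radians(113.5);Y=np.array([np.cos(a),np.sin(a)]);print("across(Y)",((p[:2]-[638.3,20.1])@Y).round(2),"along",((p[:2]-[638.3,20.1])@[Y[1],-Y[0]]).round(2),"tip depth",(85-(p[2]-96.1)).round(1),"tilt",R[:,2].round(4))
E
python3 f.py
```

```text
15.7333 [638.44  20.5  172.58] tool F [-0.22 -0.29  0.51] M [-0.029 -0.176  0.06 ] grip 0.178
across(Y) 0.31 along 0.29 tip depth 8.5 tilt [-6.e-04 -2.e-04 -1.e+00]
```

Request:
move_arm([
  [[0,0,0],[0,0.01,0.08],-1],
  [[0,0,0],[0,0.01,0.16],-1],
  [[0,0,0],[0,0.01,0.24],-1],
  [[0,0,0],[0,0.01,0.28],-1],
  [[0,0,0],[0,0.01,0.28],-1],
  [[0,0,0],[0,0.01,0.28],-1],
])

```text
t: 16.23
tool_pos: [638.7, 20.2, 164.5]
tool_rot: [[0.917, 0.399, -0.0], [0.399, -0.917, -0.0], [-0.0, 0.0, -1.0]]
contact_force: [0.6, -0.1, -1.3]
grip_width: 0.181
```

```bash
python3 f.py
```

```text
16.2333 [638.73  20.16 164.46] tool F [0.49 0.35 1.34] M [ 0.016 -0.165 -0.06 ] grip 0.181
across(Y) -0.11 along 0.42 tip depth 16.6 tilt [-1.e-04 -1.e-04 -1.e+00]
```

Request:
move_arm([
  [[0,0,0],[0,0,0.05],-1],
  [[0,0,0],[0,0,0.1],-1],
  [[0,0,0],[0,0,0.15],-1],
  [[0,0,0],[0,0,0.15],-1],
  [[0,0,0],[0,0,0.15],-1],
  [[0,0,0],[0,0,0.15],-1],
])

```text
t: 16.73
tool_pos: [638.7, 20.1, 160.0]
tool_rot: [[0.917, 0.399, -0.0], [0.399, -0.917, -0.0], [-0.0, 0.0, -1.0]]
contact_force: [-0.4, -0.1, -1.4]
grip_width: 0.179
```

```bash
python3 f.py
```

```text
16.7333 [638.71  20.07 160.  ] tool F [-0.42 -0.11  1.39] M [-0.214 -0.195  0.033] grip 0.179
across(Y) -0.19 along 0.37 tip depth 21.1 tilt [-1.e-04 -2.e-04 -1.e+00]
```

Request:
move_arm([
  [[0,0,0],[0,0,0.05],-1],
  [[0,0,0],[0,0,0.1],-1],
  [[0,0,0],[0,0,0.1],-1],
  [[0,0,0],[0,0,0.1],-1],
  [[0,0,0],[0,0,0.1],-1],
])

```text
t: 17.15
tool_pos: [638.8, 20.0, 157.0]
tool_rot: [[0.917, 0.399, 0.0], [0.399, -0.917, -0.0], [-0.0, 0.0, -1.0]]
contact_force: [0.5, -1.6, -2.2]
grip_width: 0.179
```

```bash
python3 f.py
```

```text
17.15 [638.75  19.97 156.99] tool F [-0.19  1.65  2.16] M [-0.54  -0.165  0.052] grip 0.179
across(Y) -0.3 along 0.36 tip depth 24.1 tilt [ 0.e+00 -3.e-04 -1.e+00]
```

Request:
move_arm([
  [[0,0,0],[0,0,0.05],-1],
  [[0,0,0],[0,0,0.1],-1],
  [[0,0,0],[0,0,0.1],-1],
  [[0,0,0],[0,0,0.1],-1],
  [[0,0,0],[0,0,0.1],-1],
])

```text
t: 17.57
tool_pos: [638.8, 19.9, 153.9]
tool_rot: [[0.917, 0.399, 0.0], [0.399, -0.917, -0.0], [-0.0, 0.0, -1.0]]
contact_force: [1.9, -3.3, -2.5]
grip_width: 0.179
```

```bash
python3 f.py
```

```text
17.5667 [638.81  19.92 153.92] tool F [0.43 3.74 2.54] M [-0.952  0.055  0.042] grip 0.179
across(Y) -0.37 along 0.4 tip depth 27.2 tilt [ 1.e-04 -4.e-04 -1.e+00]
```

Request:
move_arm([
  [[0,0,0],[0,0.025,0],-1],
  [[0,0,0],[0,0.025,0],-1],
  [[0,0,0],[0,0.025,0],-1],
  [[0,0,0],[0,0.025,0],-1],
])

```text
t: 17.9
tool_pos: [638.9, 19.7, 154.0]
tool_rot: [[0.917, 0.399, -0.0], [0.399, -0.917, 0.0], [-0.0, -0.0, -1.0]]
contact_force: [0.3, -1.2, -2.0]
grip_width: 0.181
```

```bash
python3 f.py
```

```text
17.9 [638.9   19.74 153.96] tool F [-0.17  1.26  1.95] M [-0.376 -0.141  0.063] grip 0.181
across(Y) -0.58 along 0.41 tip depth 27.1 tilt [-3.e-04  2.e-04 -1.e+00]
```

Request:
move_arm([
  [[0,0,0],[0,0,0.03],-1],
  [[0,0,0],[0,0,0.06],-1],
  [[0,0,0],[0,0,0.07],-1],
  [[0,0,0],[0,0,0.07],-1],
  [[0,0,0],[0,0,0.07],-1],
])

```text
t: 18.32
tool_pos: [639.0, 19.6, 151.9]
tool_rot: [[0.917, 0.399, -0.0], [0.399, -0.917, 0.0], [-0.0, -0.0, -1.0]]
contact_force: [0.9, -0.3, -0.8]
grip_width: 0.179
```

```bash
python3 f.py
```

```text
18.3167 [638.99  19.63 151.86] tool F [0.66 0.62 0.79] M [-0.19  -0.166  0.02 ] grip 0.179
across(Y) -0.7 along 0.44 tip depth 29.2 tilt [-2.e-04  0.e+00 -1.e+00]
```

Request:
move_arm([
  [[0,0,0],[0,0,0.03],-1],
  [[0,0,0],[0,0,0.06],-1],
  [[0,0,0],[0,0,0.07],-1],
  [[0,0,0],[0,0,0.07],-1],
  [[0,0,0],[0,0,0.07],-1],
])

```text
t: 18.73
tool_pos: [639.0, 19.5, 149.7]
tool_rot: [[0.917, 0.399, -0.0], [0.399, -0.917, -0.0], [-0.0, 0.0, -1.0]]
contact_force: [0.3, -1.3, -1.6]
grip_width: 0.18
```

```bash
python3 f.py
```

```text
18.7333 [638.99  19.46 149.72] tool F [-0.22  1.33  1.62] M [-0.284 -0.135 -0.009] grip 0.18
across(Y) -0.86 along 0.37 tip depth 31.4 tilt [-2.e-04 -1.e-04 -1.e+00]
```

Request:
move_arm([
  [[0,0,0],[0,0,0.03],-1],
  [[0,0,0],[0,0,0.06],-1],
  [[0,0,0],[0,0,0.07],-1],
  [[0,0,0],[0,0,0.07],-1],
  [[0,0,0],[0,0,0.07],-1],
])

```text
t: 19.15
tool_pos: [639.1, 19.4, 147.8]
tool_rot: [[0.917, 0.399, 0.0], [0.399, -0.917, -0.0], [0.0, 0.0, -1.0]]
contact_force: [1.2, -1.6, -1.4]
grip_width: 0.175
```

```bash
python3 f.py
```

```text
19.15 [639.1   19.41 147.76] tool F [0.43 1.92 1.37] M [-0.341 -0.106 -0.007] grip 0.175
across(Y) -0.95 along 0.46 tip depth 33.3 tilt [ 1.e-04 -1.e-04 -1.e+00]
```

Request:
move_arm([
  [[0,0,0],[0,0.015,0.03],-1],
  [[0,0,0],[0,0.015,0.06],-1],
  [[0,0,0],[0,0.015,0.07],-1],
  [[0,0,0],[0,0.015,0.07],-1],
  [[0,0,0],[0,0.015,0.07],-1],
])

```text
t: 19.57
tool_pos: [639.3, 19.3, 145.7]
tool_rot: [[0.917, 0.399, 0.0], [0.399, -0.917, 0.0], [0.0, -0.0, -1.0]]
contact_force: [-0.0, 0.3, 2.5]
grip_width: 0.182
```

```bash
python3 f.py
```

```text
19.5667 [639.31  19.32 145.72] tool F [ 0.11 -0.31 -2.52] M [ 0.18  -0.003  0.017] grip 0.182
across(Y) -1.12 along 0.62 tip depth 35.4 tilt [ 2.e-04  2.e-04 -1.e+00]
```

Request:
move_arm([
  [[0,0,0],[0,0,0.03],-1],
  [[0,0,0],[0,0,0.06],-1],
  [[0,0,0],[0,0,0.07],-1],
  [[0,0,0],[0,0,0.07],-1],
  [[0,0,0],[0,0,0.07],-1],
])

```text
t: 19.98
tool_pos: [639.3, 19.2, 143.5]
tool_rot: [[0.917, 0.399, 0.0], [0.399, -0.917, 0.0], [0.0, 0.0, -1.0]]
contact_force: [1.1, 1.1, 2.6]
grip_width: 0.18
```

```bash
python3 f.py
```

```text
19.9833 [639.3   19.19 143.53] tool F [ 1.49 -0.59 -2.63] M [0.159 0.078 0.076] grip 0.18
across(Y) -1.23 along 0.55 tip depth 37.6 tilt [ 2.e-04  1.e-04 -1.e+00]
```

Request:
move_arm([
  [[0,0,0],[0,0,0.03],-1],
  [[0,0,0],[0,0,0.06],-1],
  [[0,0,0],[0,0,0.09],-1],
  [[0,0,0],[0,0,0.09],-1],
  [[0,0,0],[0,0,0.09],-1],
  [[0,0,0],[0,0,0.09],-1],
])

```text
t: 20.48
tool_pos: [639.2, 19.0, 140.7]
tool_rot: [[0.917, 0.399, 0.0], [0.399, -0.917, -0.0], [-0.0, 0.0, -1.0]]
contact_force: [0.8, 0.7, 2.1]
grip_width: 0.181
```

```bash
python3 f.py
python3 - <<'E'
from m import *
s=snap("scene","pics/s4.png");t=snap("top","pics/t4.png")
c=lambda im,x,y:cv2.resize(im[y:y+120,x:x+100],None,fx=4,fy=4,interpolation=cv2.INTER_CUBIC)
cv2.imwrite("pics/c6.png",np.hstack([c(s,170,140),c(s,270,150)])[:,:,::-1])
E
python3 f.py
```

```text
20.4833 [639.23  19.01 140.72] tool F [ 0.98 -0.31 -2.09] M [0.064 0.094 0.032] grip 0.181
across(Y) -1.37 along 0.42 tip depth 40.4 tilt [ 0.e+00 -2.e-04 -1.e+00]
20.5833 [639.26  19.03 140.74] tool F [ 0.78  0.18 -2.31] M [0.037 0.151 0.056] grip 0.179
across(Y) -1.36 along 0.45 tip depth 40.4 tilt [ 1.e-04 -2.e-04 -1.e+00]
```

View pics/c6.png

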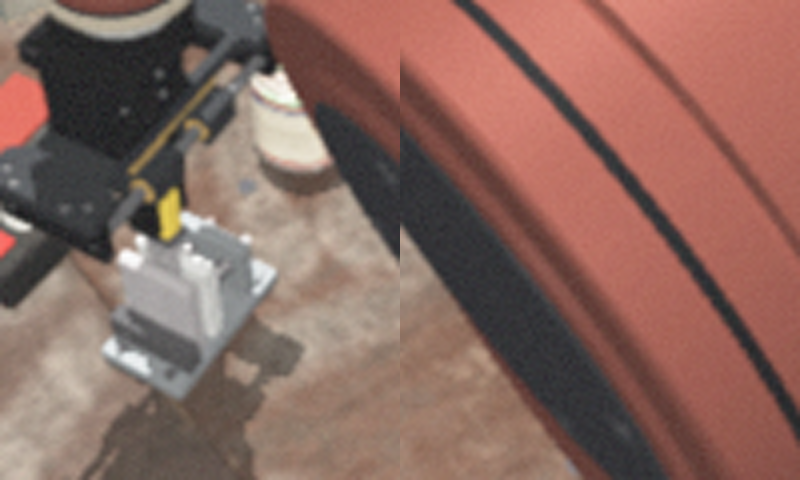

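Request:
move_arm([
  [[0,0,0],[0,0,0.03],-1],
  [[0,0,0],[0,0,0.06],-1],
  [[0,0,0],[0,0,0.09],-1],
  [[0,0,0],[0,0,0.09],-1],
])

```text
t: 20.92
tool_pos: [639.3, 18.9, 138.2]
tool_rot: [[0.917, 0.399, 0.0], [0.399, -0.917, -0.0], [0.0, 0.0, -1.0]]
contact_force: [0.3, 0.3, 3.4]
grip_width: 0.18
```

```bash
python3 f.py
```

```text
20.9167 [639.33  18.91 138.25] tool F [ 0.37 -0.11 -3.35] M [-0.096  0.021  0.033] grip 0.18
across(Y) -1.51 along 0.47 tip depth 42.9 tilt [ 3.e-04 -1.e-04 -1.e+00]
```

Request:
move_arm([
  [[0,0,0],[0,0,0],-1],
  [[0,0,0],[0,0,0],-1],
  [[0,0,0],[0,0,0],-1],
  [[0,0,0],[0,0,0],-1],
  [[0,0,0],[0,0,0],-1],
  [[0,0,0],[0,0,0],-1],
])

```text
t: 21.42
tool_pos: [639.3, 18.9, 138.2]
tool_rot: [[0.917, 0.399, 0.0], [0.399, -0.917, -0.0], [0.0, 0.0, -1.0]]
contact_force: [0.9, -0.6, 5.0]
grip_width: 0.179
```

```bash
python3 f.py
```

```text
21.4167 [639.31  18.95 138.22] tool F [ 0.62  0.95 -4.96] M [-0.258  0.02   0.073] grip 0.179
across(Y) -1.46 along 0.47 tip depth 42.9 tilt [ 2.e-04 -2.e-04 -1.e+00]
```

Drag now reads about 5 to 6 N (baseline near −1 N), with the lateral force balanced. Pushback comes out at about 1 mm. I'm handing in.

```bash
python3 -c "
from rig import r
print(r.hand_in())"
```

```text
the job is handed in; nothing more can be done
None
```

The job is done and handed in at about 21 s. The red shim is in the red tray and the blue shim is in the blue tray, both seen tab up in the pictures. The gauge is upright in the gap, still held with a 45 N grip.

**Last checks:**
- **Snug and dragging:** the upward force came to 3.4 to 5.0 N, against a free-hanging reading of about −1 N. Force across the gap was about 1 N or less, so both plates are pressing. Tilt was near zero and the grip width still matched the 16 mm handle.
- **Sprung plate pushback:** I estimate about 1 mm from the taper. The tip is about 43 mm deep, and both plates touched at about 34 to 35 mm. The pushback is inferred from depth and force; it is too small to see in the pictures.

**Disagreements:**
- The pictures suggested a gap of about 6.4 mm, but contact puts it near 7.4 mm. The gap's centre was also about 1 mm further to the sprung side than I had measured, which I corrected by following the side force.
- The last picture showed the blade between the plates, but the arm hid the top view and the trays by then. I last saw the two shims just before the gauge was picked up.

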